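# Nest the token pans with their handles fanned

### The arm

A 6-joint arm with a two-finger parallel gripper is mounted at the origin on the work surface. World frame = base frame: x ahead of the robot, y to its left, z up, the work surface at z = 0. Lengths are in m, angles in rad, forces in N, time in s.
With the tool pointing down it reaches from about 0.3 to 0.775 m from the base axis. Payload 14.6 kg.
Tool frame: the origin (TCP) lies at the very end of the fingers, on their centre line; the grasp point (between the pads) lies 19 mm behind it; z points along the fingers, y is the line along which they close (so a half turn about z gives the same grasp; the last joint's range is limited). The gripper opens to 94 mm and grips with 3 to 60 N. Pads are 16 mm wide; open, the fingers measure 119 mm over their backs; the gripper's body (75 mm by 177 mm) begins 78 mm behind the grasp point.
Start: joints at [-1.356, 0.3, 1.521, -0, 1.321, -0.067], TCP at [0.153, -0.528, 0.176] pointing down, gripper open.
Joint ranges: [-3.03, 3.03], [-0.79, 2.21], [0.23, 2.52], [-1.04, 4.18], [0, 3.07], [-2.55, 2.55]. Speed limits (rad/s): [2.22, 2.22, 2.57, 3.14, 3.14, 3.14].

### API

Orientations are given as [roll, pitch, yaw] about the fixed x, y, z axes, in that order (R = Rz(yaw) Ry(pitch) Rx(roll)).
In Python, from station import ctrl gives the robot as it stands. The module is installed in compiled form; this text tells all that it offers.
- The arm moves only by the tool play_rows, never from a script. Its argument "commands" is a list of rows, each a list of 7 numbers: the shift along the tool's x, y, z in m, then the turn, a rotation vector about the tool's x, y, z in degrees, then the closure, from -1 (fully open) to 1 (shut). A call has 1 to 20 rows; each row shifts and turns the commanded pose from where the row before left it, along the tool's axes as they then stand; what a row does not reach is not made up. A row lasts 1/12 s, in which the tool goes at most 41.7 mm and 7.16 degrees, less where a joint would pass 70% of its speed; a pose out of reach is approached as far as the arm can. A call is refused whole if a number of a shift passes 0.0417 or a number of a turn 7.16, either way. A call with a gripper value outside its range is refused whole. The fingers move at their own pace and stop on an object; "force" is the grip in N (left out, the last holds). Time passes only in rows, so rows that do not move let the fingers close. It gives the time, the measured TCP pose, the force, the opening and the grip force at its end, in the units of the state.
- ctrl.get_obs(): the state, without advancing time (a new reading comes with each control period).
- ctrl.camera(name): name is "scene" or "side" or "wrist"; returns the picture (480x640x3 uint8, blue, green, red); there is no depth.
- ctrl.camera_model(name): a dict with "fx", "fy", "cx", "cy" (pixels), "distortion" ([k1, k2, p1, p2, k3] as OpenCV has them; the pictures are not rectified), "rvec" (rotation vector, rad) and "tvec" (3), from world to camera coordinates, as OpenCV has them. Camera axes: x right, y down, z forward; pixel columns grow to the right and rows downward; lengths in m; the calibration is good to about 2 mm. A picture is of the moment at which its call begins: read the wrist's pose just before it. camera_model takes no time and is no camera call; for the wrist camera it gives the pose at the moment of the call.
- ctrl.hand_in(): hands the job in; it is judged then, once.
The state is a dict: "time_s": time; "qpos": joint angles; "joint_vel": joint speeds; "tau": joint torques, N m; "ee_pos": TCP position; "eef_rot": TCP orientation; "force": force on the tool from outside, world axes, zero at the start; "moment": the same for the moment, N m; "grip_width": finger opening in m; "grip_force": force on a finger pad.
Only numpy, scipy, OpenCV 4.12 (cv2) and the standard library are available. Lean on these libraries where they do the work, as an engineer would, in place of code of your own. Each camera call takes 0.05 s, during which the arm holds its last target. There are 200 camera calls.

### The job

Nest the three steel token pans on the key counter: the medium one inside the large one, then the small one inside the medium one, each sitting flat on the floor of the pan below. Fan the handles so that they clear each other: seen from above, each handle points about 60 degrees anticlockwise of the handle of the pan just below it. Leave the large pan and the padlock standing where they are.

Things in the scene. Friction and masses are not known exactly. Their poses are not given: they have to be found in the camera images.
- pan_large: Largest round open steel pan: 132 mm across the rim, 124 mm across the base, 34 mm high, walls 4 mm, floor 4 mm thick (clear floor inside 116 mm across); 0.45 kg. It stands loose on the counter, the lowest of the nest. A straight level beech handle, 16 mm wide and 12 mm deep, top flush with the rim, runs out from the rim to 145 mm from the pan's axis. Origin: centre of the underside; x points along the handle, z up.
- pan_medium: Middle round open steel pan: 96 mm across the rim, 88 mm across the base, 46 mm high, walls and floor 4 mm (clear floor inside 80 mm across); about 0.15 kg. Straight level beech handle, 16 mm wide and 12 mm deep, top flush with the rim, running out to 125 mm from the pan's axis; when nested it passes 4 mm above the large pan's rim. Stands on the counter to the left or right of the large pan. Origin: centre of the underside; x points along the handle, z up.
- pan_small: Smallest round open steel pan, narrow and tallest: 62 mm across the rim, 54 mm across the base, 58 mm high, walls and floor 4 mm; about 0.10 kg. Straight level beech handle, 16 mm wide and 12 mm deep, top flush with the rim, running out to 112 mm from the pan's axis; when nested it passes 4 mm above the medium pan's rim. Stands on the counter on the other side of the large pan from the medium one. Origin: centre of the underside; x points along the handle, z up.
- pan_medium_grip (a point): Mid-width, mid-depth point of the medium pan's handle, a good place to grip: 93 mm out from the pan's axis along its x and 40 mm above its underside. Axes as the pan's.
- pan_small_grip (a point): Mid-width, mid-depth point of the small pan's handle, a good place to grip: 80 mm out from the pan's axis along its x and 52 mm above its underside. Axes as the pan's.
- padlock: Bystander: chrome padlock standing loose on its base, body 28 x 50 x 55 mm, shackle up to 109 mm high; 0.35 kg. It stands beyond the large pan, with a fixed beech key rack (75 mm high), a black coaster (6 mm) and a clear token box (70 mm high), all farther from the robot than the pans. Origin: centre of the underside, z up.
Mind the look-alikes: they are no part of the job. What is shaped like the pan_small but red is not meant.

How it is judged:
At the end, for the whole second after the job is handed in: Medium pan on the floor of the large, small on the floor of the medium (within 4 mm, axes within 20 mm, all level within 5 degrees), at rest; each handle 60 degrees, give or take 20, anticlockwise of the one just below; large pan within 40 mm of its start (horizontal distance between pan_medium and pan_large below 0.02 m and z of pan_medium in the frame of pan_large between 0.001 and 0.008 m and horizontal distance between pan_small and pan_medium below 0.02 m and z of pan_small in the frame of pan_medium between 0.001 and 0.008 m and angle between the x axis of pan_medium and the x axis of pan_large, either way round between 0.698 and 1.396 rad and x of pan_medium_grip in the frame of pan_large above 0 m and y of pan_medium_grip in the frame of pan_large above 0 m and angle between the x axis of pan_small and the x axis of pan_medium, either way round between 0.698 and 1.396 rad and x of pan_small_grip in the frame of pan_medium above 0 m and y of pan_small_grip in the frame of pan_medium above 0 m and angle between each of pan_large, pan_medium, pan_small's own z axis and vertical below 0.09 rad and distance of pan_large from where it was at the start of the episode below 0.04 m and linear speed of each of pan_medium, pan_small below 0.02 m/s); the robot touches nothing.
It fails at once if the padlock is knocked over or pushed more than 30 mm (angle between padlock's own z axis and vertical above 0.5 rad or distance of padlock from where it was at the start of the episode above 0.03 m).
It also fails if it takes over 54 s, if anything falls off the work surface, if the arm or the gripper's body presses on something with over 40 N, if the wrist force passes 120 N, or if a joint passes its speed limit or range.

## Working session

There is one attempt and no reset: what is moved stays moved. The work goes in short steps, Python scripts to look and compute and a tool call to move; the robot and the scene stay as the last step left them, time stands still between calls to the robot, and variables do not carry over. Pictures are saved under pics/ and viewed, at most 10 in all, crops included, and the job is handed in when it is done.

Besides the shell and the picture viewer there is one more tool, called after "Emit:" as name(argument=value, ...), one argument or row to a line, values as JSON. play_rows: Moves the arm, as the interface text tells. Its arguments: {"type":"object","properties":{"commands":{"type":"array","items":{"type":"array","items":{"type":"number"}}},"force":{"type":"number"}},"required":["commands"]}

```bash
mkdir -p pics; python3 - <<'E'
from station import ctrl
import cv2,numpy as np
o=ctrl.get_obs();print(o['time_s'],o['ee_pos'],o['eef_rot'])
ims=[ctrl.camera(n) for n in("scene","side")]
for n,i in zip(("scene","side"),ims):
    cv2.imwrite(f'pics/{n}0.png',i);m=ctrl.camera_model(n);print(n,m)
E
```

```text
0.0 [ 0.15286345 -0.52801595  0.17509417] [-3.14044604e+00 -8.68966529e-05  2.81785612e-01]
scene {'fx': 493.1079349197254, 'fy': 493.1079349197254, 'cx': 324.2968089997698, 'cy': 239.79105191195, 'distortion': array([0.00968977, 0.        , 0.        , 0.        , 0.        ]), 'rvec': array([ 1.65570402,  1.5965973 , -0.83451376]), 'tvec': array([ 0.0324059 , -0.28414352,  1.51423198])}
side {'fx': 588.4790976452322, 'fy': 588.4790976452322, 'cx': 316.84009167070894, 'cy': 237.05880307514846, 'distortion': array([-0.01226068,  0.        ,  0.        ,  0.        ,  0.        ]), 'rvec': array([ 0.42049841, -2.59646341,  1.41403355]), 'tvec': array([0.53739264, 0.18556495, 1.00440428])}
```

View pics/scene0.png

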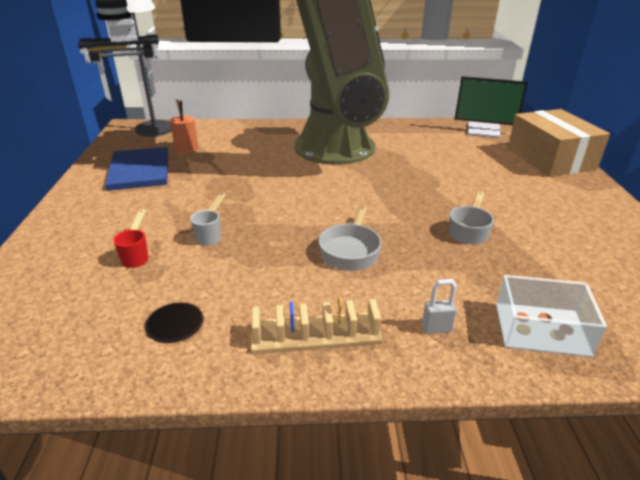

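View pics/side0.png

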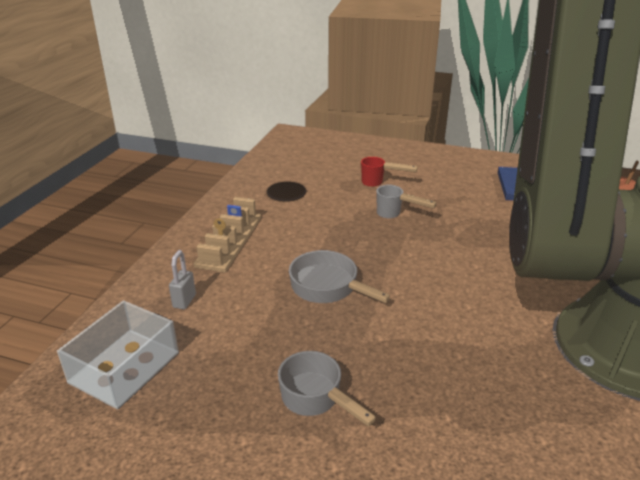

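Scene view: the large pan is at (350,245), the medium pan at (470,225), and the padlock at (438,310). There are two candidates for the small pan: grey (206,228) and red (132,247). The grey steel one fits, since red is excluded. I'll measure it and confirm with an enlarged crop.

```bash
cat > h.py <<'E'
from station import ctrl
import cv2,numpy as np
from scipy.optimize import least_squares
def ray(m,px,z):
    K=np.array([[m['fx'],0,m['cx']],[0,m['fy'],m['cy']],[0,0,1]])
    u=cv2.undistortPoints(np.float64(px).reshape(-1,1,2),K,np.array(m['distortion'])).reshape(-1,2)
    R=cv2.Rodrigues(m['rvec'])[0];C=-R.T@m['tvec']
    d=np.c_[u,np.ones(len(u))]@R
    return C+d*((z-C[2])/d[:,2])[:,None]
def greymask(im):
    hsv=cv2.cvtColor(im,cv2.COLOR_BGR2HSV)
    return ((hsv[...,1]<60)&(hsv[...,2]>60)).astype(np.uint8)
def rim(m,im,seed,h,R):
    n,l,s,c=cv2.connectedComponentsWithStats(greymask(im))
    ys,xs=np.mgrid[-12:13,-12:13];v=l[seed[1]+ys,seed[0]+xs].ravel();v=v[v>0]
    k=np.bincount(v).argmax()
    ct=max(cv2.findContours((l==k).astype(np.uint8),0,cv2.CHAIN_APPROX_NONE)[0],key=len)
    H=cv2.convexHull(ct)[:,0].astype(float)
    a,b=H[H[:,0].argmin()],H[H[:,0].argmax()]
    C=ct[:,0].astype(float)
    up=C[C[:,1]<=np.interp(C[:,0],[a[0],b[0]],[a[1],b[1]])]
    P=ray(m,up,h)[:,:2]
    f=least_squares(lambda c:np.hypot(*(P-c).T)-R,P.mean(0),loss='soft_l1',f_scale=.001)
    return f.x,np.abs(f.fun).mean(),s[k]
E
python3 - <<'E'
from h import *
S={'large':((350,245),(323,275),.034,.066),'medium':((470,225),(310,378),.046,.048),'small':((206,228),(389,200),.058,.031)}
rows=[]
for j,n in enumerate(("scene","side")):
    im=cv2.imread(f'pics/{n}0.png');m=ctrl.camera_model(n);t=[]
    for k,v in S.items():
        s=v[j]; print(n,k,*rim(m,im,s,v[2],v[3]))
        cx=min(max(s[0]+(20 if j else 0),60),580);cy=s[1]-(0 if j else 10)
        t.append(cv2.resize(im[cy-60:cy+60,cx-52:cx+52],None,fx=2.5,fy=2.5))
    rows.append(np.hstack(t))
cv2.imwrite('pics/crop.png',np.vstack(rows));print(np.vstack(rows).shape)
E
```

```text
scene large [ 0.55785659 -0.00318153] 0.0009272801473613737 [ 318  223   64   47 2369]
scene medium [0.49080472 0.27082895] 0.004817465031645561 [ 449  206   45   38 1391]
scene small [ 0.49642038 -0.31203327] 0.0008372923155838727 [190 210  30  36 880]
side large [ 0.55482946 -0.00063206] 0.0007881170643251526 [ 289  250   69   53 2886]
side medium [0.4867683  0.27546241] 0.00047464468043183396 [ 278  351   64   65 3233]
side small [ 0.49366985 -0.30714777] 0.0008404777477646182 [376 185  27  33 749]
(600, 780, 3)
```

View pics/crop.png

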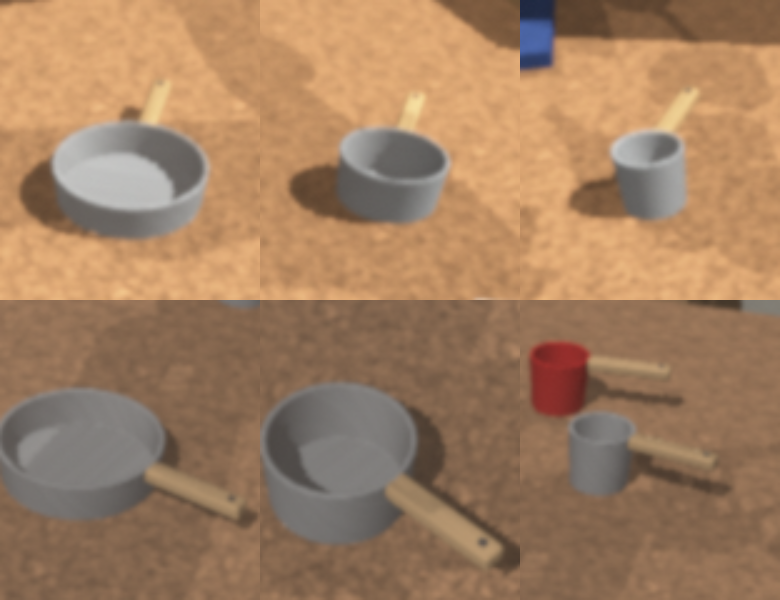

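The crop confirms the small pan: plain grey steel with a beech handle, and the red cup beside it is the decoy. Next I'll get the handle directions from the tip pixels.

```bash
python3 - <<'E'
from h import *
T={'large':((363,208.2),(387,297.5),.034,.145,(.556,-.002)),'medium':((480.8,193),(370.8,418.5),.046,.125,(.4868,.2755)),'small':((222.8,194.4),(434,203.5),.058,.112,(.494,-.309))}
for k,v in T.items():
    for j,n in enumerate(("scene","side")):
        p=ray(ctrl.camera_model(n),[v[j]],v[2])[0,:2]-v[4]
        print(k,n,np.hypot(*p),np.degrees(np.arctan2(p[1],p[0])))
print(ctrl.camera_model('wrist'))
E
```

```text
large scene 0.13657376219086925 162.30764925845165
large side 0.14584204306250825 161.1822690502075
medium scene 0.11713667864212694 153.57704246228164
medium side 0.12214090099401563 153.71271871329913
small scene 0.10125094754576609 166.22175491138543
small side 0.11005016551323589 165.76714014936223
{'fx': 402.67412261679704, 'fy': 402.67412261679704, 'cx': 316.2145451315468, 'cy': 234.65486378390926, 'distortion': array([-0.07947983,  0.        ,  0.        ,  0.        ,  0.        ]), 'rvec': array([-2.32463553,  1.74676267,  0.24793989]), 'tvec': array([-0.55045982, -0.0289238 ,  0.39242542])}
```

Emit:
play_rows(
  commands=[
    [0.032, -0.0145, 0, 0, 0, 0, -1],
    [0.032, -0.0145, 0, 0, 0, 0, -1],
    [0.032, -0.0145, 0, 0, 0, 0, -1],
    [0.032, -0.0145, 0, 0, 0, 0, -1],
    [0.032, -0.0145, 0, 0, 0, 0, -1],
    [0.032, -0.0145, 0, 0, 0, 0, -1],
    [0.032, -0.0145, 0, 0, 0, 0, -1],
    [0.032, -0.0145, 0, 0, 0, 0, -1],
    [0.032, -0.0145, 0, 0, 0, 0, -1],
    [0.032, -0.0145, 0, 0, 0, 0, -1],
  ],
  force=60,
)

```text
time_s: 0.93
ee_pos: [0.421, -0.2986, 0.1755]
eef_rot: [-3.141, 0.0, 0.282]
force: [-0.3, -0.9, 0.1]
grip_width: 0.0941
grip_force: 0.0
```

Emit:
play_rows(
  commands=[
    [0.0097, -0.0373, 0, 0, 0, -6.9, -1],
    [0.0132, -0.0363, 0, 0, 0, -6.9, -1],
    [0.0174, -0.0344, 0, 0, 0, -6.9, -1],
    [0.0214, -0.0321, 0, 0, 0, -6.9, -1],
    [0.0251, -0.0292, 0, 0, 0, -6.9, -1],
    [0.0284, -0.026, 0, 0, 0, -6.9, -1],
    [0.0313, -0.0224, 0, 0, 0, -6.9, -1],
    [0.0338, -0.0185, 0, 0, 0, -6.9, -1],
    [0.0358, -0.0143, 0, 0, 0, -6.9, -1],
    [0.0373, -0.0099, 0, 0, 0, -6.9, -1],
  ],
)

```text
time_s: 1.77
ee_pos: [0.3994, 0.0867, 0.1757]
eef_rot: [3.141, -0.0, 1.492]
force: [0.8, 0.4, 0.0]
grip_width: 0.0943
grip_force: 0.0
```

Emit:
play_rows(
  commands=[
    [0.0383, -0.0023, 0, 0, 0, 0, -1],
    [0.0383, -0.0023, 0, 0, 0, 0, -1],
    [0.0383, -0.0023, 0, 0, 0, 0, -1],
    [0.0383, -0.0023, 0, 0, 0, 0, -1],
    [0.0383, -0.0023, 0, 0, 0, 0, -1],
    [0.0383, -0.0023, 0, 0, 0, 0, -1],
    [0, 0, 0, 0, 0, -6.8, -1],
    [0, 0, 0, 0, 0, -6.8, -1],
    [0, 0, 0, 0, 0, -6.8, -1],
    [0, 0, 0, 0, 0, -6.8, -1],
    [0, 0, 0, 0, 0, -6.8, -1],
    [0, 0, 0, 0, 0, -6.8, -1],
    [0, 0, 0, 0, 0, -6.8, -1],
    [0, 0, 0, 0, 0, -6.8, -1],
    [0, 0, 0, 0, 0, -6.8, -1],
    [0, 0, 0, 0, 0, -6.8, -1],
  ],
)

```text
time_s: 3.1
ee_pos: [0.4057, 0.3149, 0.1754]
eef_rot: [-3.141, -0.0, 2.679]
force: [0.0, -0.4, 0.4]
grip_width: 0.0939
grip_force: 0.0
```

```bash
python3 - <<'E'
from h import *
o=ctrl.get_obs();print(o['ee_pos'],o['eef_rot'],np.degrees(o['qpos']))
m=ctrl.camera_model('wrist');im=ctrl.camera('wrist');cv2.imwrite('pics/w1.png',im)
K=np.array([[m['fx'],0,m['cx']],[0,m['fy'],m['cy']],[0,0,1]])
pr=lambda X:cv2.projectPoints(np.float64(X),m['rvec'],m['tvec'],K,m['distortion'])[0][:,0]
c=np.array([.4868,.2755]);u=np.array([np.cos(np.radians(153.6)),np.sin(np.radians(153.6))])
print(pr([[*(c),.046],[*(c+.093*u),.046],[*(c+.125*u),.046]]))
E
```

```text
[0.40566104 0.31494997 0.17537257] [-3.14108581e+00 -2.90875891e-04  2.67872929e+00] [ 3.37385688e+01  1.25682231e+01  9.29898570e+01  6.67089594e-05
  7.44754023e+01 -2.97413363e+01]
[[317.98063836 310.20596104]
 [317.89766275 212.2318664 ]
 [317.86200395 175.09807709]]
```

View pics/w1.png

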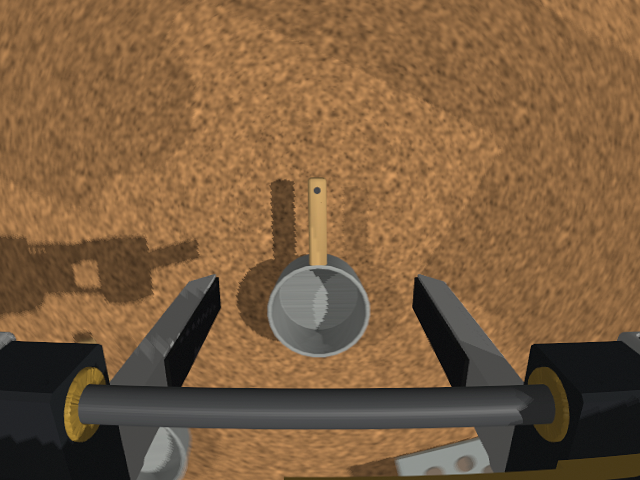

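The wrist view shows the medium pan's rim centre at (319,311) and its handle tip at (317,180), matching the estimate. I'll go down and grip.

Emit:
play_rows(
  commands=[
    [0.0025, 0, 0.035, 0, 0, 0, -1],
    [0, 0, 0.035, 0, 0, 0, -1],
    [0, 0, 0.035, 0, 0, 0, -1],
    [0, 0, 0.03, 0, 0, 0, -1],
    [0, 0, 0.0195, 0, 0, 0, -1],
    [0, 0, 0, 0, 0, 0, -1],
    [0, 0, 0, 0, 0, 0, 1],
    [0, 0, 0, 0, 0, 0, 1],
    [0, 0, 0, 0, 0, 0, 1],
    [0, 0, 0, 0, 0, 0, 1],
    [0, 0, 0, 0, 0, 0, 1],
    [0, 0, 0, 0, 0, 0, 1],
    [0, 0, 0, 0, 0, 0, 1],
    [0, 0, 0, 0, 0, 0, 1],
    [0, 0, 0, 0, 0, 0, 1],
    [0, 0, 0, 0, 0, 0, 1],
    [0, 0, 0, 0, 0, 0, 1],
    [0, 0, 0, 0, 0, 0, 1],
  ],
  force=60,
)

```text
time_s: 4.65
ee_pos: [0.4036, 0.3162, 0.0211]
eef_rot: [-3.142, -0.0, 2.673]
force: [0.0, 0.1, -0.6]
grip_width: 0.0177
grip_force: 0.0
```

Emit:
play_rows(
  commands=[
    [0, 0, 0, 0, 0, 0, 1],
    [0, 0, 0, 0, 0, 0, 1],
    [0, 0, 0, 0, 0, 0, 1],
    [0, 0, 0, 0, 0, 0, 1],
    [0, 0, -0.01, 0, 0, 0, 1],
    [0, 0, -0.02, 0, 0, 0, 1],
    [0, 0, -0.03, 0, 0, 0, 1],
    [0, 0, -0.03, 0, 0, 0, 1],
    [0, 0, 0, 0, 0, 0, 1],
    [0, 0, 0, 0, 0, 0, 1],
  ],
)

```text
time_s: 5.48
ee_pos: [0.4042, 0.3167, 0.1131]
eef_rot: [3.138, 0.002, 2.673]
force: [-0.9, -0.2, -0.1]
grip_width: 0.0007
grip_force: 0.0
```

```bash
python3 - <<'E'
from h import *
im=[ctrl.camera(n) for n in('wrist','side')]
o=ctrl.get_obs();print(o['ee_pos'],o['eef_rot'],o['force'],o['grip_force'],o['grip_width'])
cv2.imwrite('pics/w2.png',np.hstack([cv2.resize(im[0],(400,300)),cv2.resize(im[1][250:475,150:450],(400,300))]))
E
```

```text
[0.40323282 0.31595319 0.110756  ] [-3.14095951e+00 -3.59494869e-04  2.67286072e+00] [-0.7251034   0.27016651 -0.28048957] 0.0 0.00038337620101221024
```

View pics/w2.png

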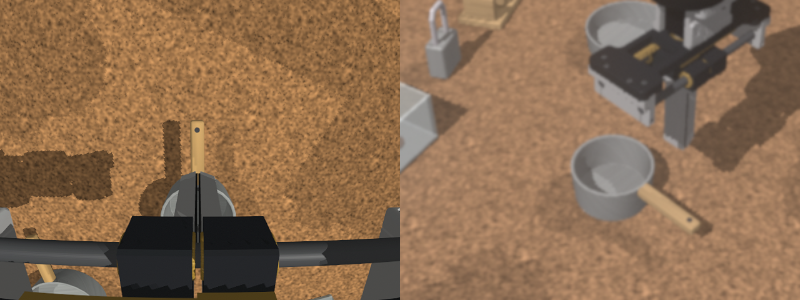

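The wrist and side crops show the fingers shut and empty, with the pan still standing at about its old place. I'll check the geometry before trying again.

```bash
python3 - <<'E'
from h import *
m=ctrl.camera_model('wrist');im=ctrl.camera('wrist')
o=ctrl.get_obs()
K=np.array([[m['fx'],0,m['cx']],[0,m['fy'],m['cy']],[0,0,1]])
pr=lambda X:cv2.projectPoints(np.float64(X),m['rvec'],m['tvec'],K,m['distortion'])[0][:,0]
c=np.array([.4868,.2755]);u=np.array([np.cos(np.radians(153.6)),np.sin(np.radians(153.6))])
print(pr([o['ee_pos'],[*(c),.046],[*(c+.048*u),.046],[*(c+.093*u),.046],[*(c+.125*u),.046]]))
R=cv2.Rodrigues(m['rvec'])[0];print('cam',-R.T@m['tvec'],R[2])
p=ray(m,[(316,192),(316,275)],.046);print(p)
s=ctrl.camera('side');print(rim(ctrl.camera_model('side'),s,(310,378),.046,.048))
E
```

```text
[[317.04649338 268.57344515]
 [319.17843302 350.85224627]
 [318.81391145 294.35494166]
 [318.4302492  236.04079804]
 [318.13122444 191.34993744]]
cam [0.33182989 0.35162925 0.32010828] [ 0.24564187 -0.12525464 -0.96123428]
[[0.37457766 0.32956761 0.046     ]
 [0.42913287 0.30193688 0.046     ]]
(array([0.48668698, 0.27537491]), np.float64(0.0004568125164833135), array([ 278,  351,   63,   65, 3234], dtype=int32))
```

Emit:
play_rows(
  commands=[
    [0, 0, 0, 0, 0, 0, -0.2],
    [0, 0, 0, 0, 0, 0, -0.2],
    [0, 0, 0, 0, 0, 0, -0.2],
    [0, 0, 0, 0, 0, 0, -0.2],
    [0, 0, 0, 0, 0, 0, -0.2],
    [0, 0, 0, 0, 0, 0, -0.2],
    [0, 0, 0.03, 0, 0, 0, -0.2],
    [0, 0, 0.03, 0, 0, 0, -0.2],
    [0, 0, 0.02, 0, 0, 0, -0.2],
    [0, 0, 0.014, 0, 0, 0, -0.2],
    [0, 0, 0, 0, 0, 0, -0.2],
  ],
  force=40,
)

```text
time_s: 6.6
ee_pos: [0.4022, 0.3153, 0.0145]
eef_rot: [-3.138, -0.002, 2.673]
force: [-0.9, 0.2, 0.5]
grip_width: 0.0565
grip_force: 0.0
```

Emit:
play_rows(
  commands=[
    [0, 0, 0, 0, 0, 0, 1],
    [0, 0, 0, 0, 0, 0, 1],
    [0, 0, 0, 0, 0, 0, 1],
    [0, 0, 0, 0, 0, 0, 1],
    [0, 0, 0, 0, 0, 0, 1],
    [0, 0, 0, 0, 0, 0, 1],
    [0, 0, 0, 0, 0, 0, 1],
    [0, 0, 0, 0, 0, 0, 1],
    [0, 0, 0, 0, 0, 0, 1],
    [0, 0, 0, 0, 0, 0, 1],
    [0, 0, 0, 0, 0, 0, 1],
    [0, 0, 0, 0, 0, 0, 1],
  ],
  force=40,
)

```text
time_s: 7.6
ee_pos: [0.4036, 0.3162, 0.0171]
eef_rot: [-3.142, -0.0, 2.673]
force: [-0.4, 0.0, -0.3]
grip_width: 0.0003
grip_force: 0.0
```

```bash
python3 - <<'E'
from h import *
im=[ctrl.camera(n) for n in('wrist','side')]
cv2.imwrite('pics/w3.png',np.hstack([cv2.resize(im[0][100:400,160:480],(400,375)),cv2.resize(im[1][300:480,240:432],(400,375))]))
E
```

```text
(no output)
```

View pics/w3.png

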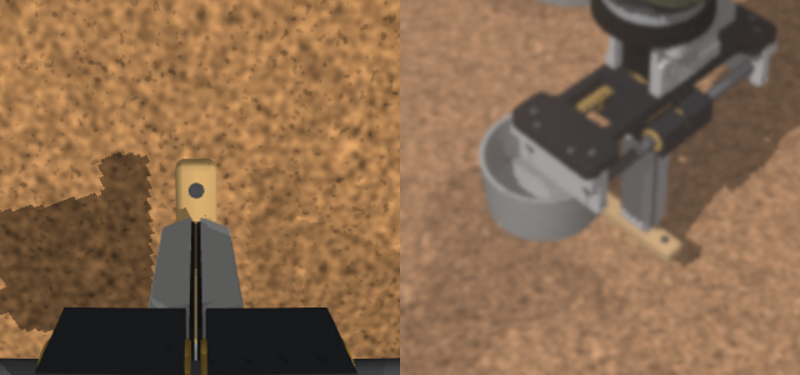

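The fingers look shut just above the handle, although the reported TCP z is 0.017. I'll check the fingertip height from both views.

```bash
python3 - <<'E'
from h import *
o=ctrl.get_obs();e=o['ee_pos'];print(e,o['qpos'])
for n in('side','wrist'):
    m=ctrl.camera_model(n);K=np.array([[m['fx'],0,m['cx']],[0,m['fy'],m['cy']],[0,0,1]])
    zs=np.arange(.0,.08,.01)
    P=cv2.projectPoints(np.array([[e[0],e[1],z] for z in zs]),m['rvec'],m['tvec'],K,m['distortion'])[0][:,0]
    print(n);print(np.c_[zs,P].round(2))
E
```

```text
[0.40356087 0.31617303 0.01712655] [ 5.93115829e-01  4.12446306e-01  1.77531512e+00  9.69211677e-06
  9.53891498e-01 -5.08936555e-01]
side
[[0.0000e+00 3.5406e+02 4.2812e+02]
 [1.0000e-02 3.5429e+02 4.2357e+02]
 [2.0000e-02 3.5451e+02 4.1896e+02]
 [3.0000e-02 3.5475e+02 4.1429e+02]
 [4.0000e-02 3.5498e+02 4.0955e+02]
 [5.0000e-02 3.5522e+02 4.0476e+02]
 [6.0000e-02 3.5546e+02 3.9990e+02]
 [7.0000e-02 3.5570e+02 3.9497e+02]]
wrist
[[0.0000e+00 3.1724e+02 2.5864e+02]
 [1.0000e-02 3.1727e+02 2.6447e+02]
 [2.0000e-02 3.1732e+02 2.7080e+02]
 [3.0000e-02 3.1736e+02 2.7770e+02]
 [4.0000e-02 3.1741e+02 2.8526e+02]
 [5.0000e-02 3.1746e+02 2.9356e+02]
 [6.0000e-02 3.1752e+02 3.0273e+02]
 [7.0000e-02 3.1759e+02 3.1290e+02]]
```

Both views put the shut fingertips at z of about 0.045, roughly 28 mm above the reported TCP, so they closed on top of the handle. I'll rise, open part way so the fingertip geometry stays the same, and measure the tip.

Emit:
play_rows(
  commands=[
    [0, 0, -0.02, 0, 0, 0, 1],
    [0, 0, -0.02, 0, 0, 0, 0.4],
    [0, 0, 0, 0, 0, 0, 0.4],
    [0, 0, 0, 0, 0, 0, 0.4],
    [0, 0, 0, 0, 0, 0, 0.4],
    [0, 0, 0, 0, 0, 0, 0.4],
  ],
)

```text
time_s: 8.2
ee_pos: [0.4031, 0.3159, 0.0562]
eef_rot: [-3.14, -0.001, 2.673]
force: [0.3, -0.0, -0.2]
grip_width: 0.0275
grip_force: 0.0
```

```bash
python3 - <<'E'
from h import *
o=ctrl.get_obs();e=o['ee_pos'];print(e,o['grip_width'],o['force'])
ims=[]
for n,(x0,y0,s) in(('wrist',(200,180,200)),('side',(290,320,130))):
    m=ctrl.camera_model(n);im=ctrl.camera(n);K=np.array([[m['fx'],0,m['cx']],[0,m['fy'],m['cy']],[0,0,1]])
    zs=e[2]+np.arange(0,.05,.01)
    P=cv2.projectPoints(np.array([[e[0],e[1],z] for z in zs]),m['rvec'],m['tvec'],K,m['distortion'])[0][:,0]
    c=cv2.resize(im[y0:y0+s,x0:x0+s],(400,400))
    for p in P: cv2.circle(c,tuple(int(v) for v in ((p-(x0,y0))*400/s)),3,(0,0,255),-1)
    ims.append(c)
cv2.imwrite('pics/w4.png',np.hstack(ims))
E
```

```text
[0.40311273 0.31586939 0.05620521] 0.02746337044331862 [ 0.31612275 -0.01154589 -0.18643713]
```

View pics/w4.png

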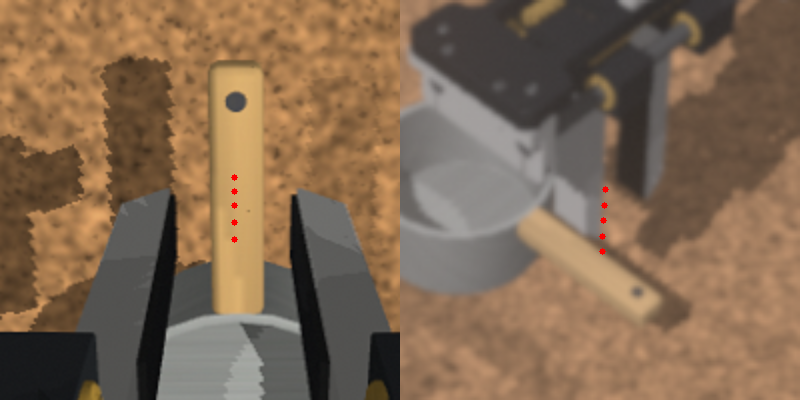

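In both views the tip midpoint lies about 22–28 mm above the reported TCP. I'll descend in steps to a reported z of about −0.006 while watching the force.

Emit:
play_rows(
  commands=[
    [0, 0, 0.02, 0, 0, 0, 0.4],
    [0, 0, 0.02, 0, 0, 0, 0.4],
    [0, 0, 0.012, 0, 0, 0, 0.4],
    [0, 0, 0, 0, 0, 0, 0.4],
  ],
  force=60,
)

```text
time_s: 8.63
ee_pos: [0.4021, 0.3152, 0.0024]
eef_rot: [-3.138, -0.002, 2.673]
force: [-0.3, 0.2, -0.6]
grip_width: 0.0285
grip_force: 0.0
```

Emit:
play_rows(
  commands=[
    [0, 0, 0.006, 0, 0, 0, 0.4],
    [0, 0, 0.005, 0, 0, 0, 0.4],
    [0, 0, 0, 0, 0, 0, 0.4],
    [0, 0, 0, 0, 0, 0, 1],
    [0, 0, 0, 0, 0, 0, 1],
    [0, 0, 0, 0, 0, 0, 1],
    [0, 0, 0, 0, 0, 0, 1],
    [0, 0, 0, 0, 0, 0, 1],
    [0, 0, 0, 0, 0, 0, 1],
  ],
)

```text
time_s: 9.38
ee_pos: [0.4037, 0.3164, -0.0055]
eef_rot: [3.141, 0.0, 2.673]
force: [-1.2, 0.5, 1.9]
grip_width: 0.0154
grip_force: 60.0
```

Emit:
play_rows(
  commands=[
    [0, 0, -0.005, 0, 0, 0, 1],
    [0, 0, -0.015, 0, 0, 0, 1],
    [0, 0, -0.025, 0, 0, 0, 1],
    [0, 0, -0.025, 0, 0, 0, 1],
    [0, 0, -0.02, 0, 0, 0, 1],
    [0, 0, 0, 0, 0, 0, 1],
  ],
)

```text
time_s: 9.88
ee_pos: [0.405, 0.3171, 0.088]
eef_rot: [3.137, 0.003, 2.673]
force: [1.0, 0.5, -0.5]
grip_width: 0.0154
grip_force: 60.0
```

Emit:
play_rows(
  commands=[
    [-0.0175, -0.0215, 0, 0, 0, 0, 1],
    [-0.0175, -0.0215, 0, 0, 0, 0, 1],
    [-0.0175, -0.0215, 0, 0, 0, 0, 1],
    [-0.0175, -0.0215, 0, 0, 0, 0, 1],
    [-0.0175, -0.0215, 0, 0, 0, 0, 1],
    [-0.0175, -0.0215, 0, 0, 0, 0, 1],
    [-0.0175, -0.0215, 0, 0, 0, 0, 1],
    [-0.0175, -0.0215, 0, 0, 0, 0, 1],
    [-0.0175, -0.0215, 0, 0, 0, 0, 1],
    [-0.0175, -0.0215, 0, 0, 0, 0, 1],
    [-0.0175, -0.0215, 0, 0, 0, 0, 1],
    [-0.0175, -0.0215, 0, 0, 0, 0, 1],
    [-0.0175, -0.0215, 0, 0, 0, 0, 1],
    [-0.0175, -0.0215, 0, 0, 0, 0, 1],
  ],
)

```text
time_s: 11.05
ee_pos: [0.4856, -0.0644, 0.0831]
eef_rot: [-3.141, -0.002, 2.673]
force: [0.4, -0.3, -2.1]
grip_width: 0.0153
grip_force: 60.0
```

Emit:
play_rows(
  commands=[
    [0, 0, 0, 0, 0, -6.7, 1],
    [0, 0, 0, 0, 0, -6.7, 1],
    [0, 0, 0, 0, 0, -6.7, 1],
    [0, 0, 0, 0, 0, -6.7, 1],
    [0, 0, 0, 0, 0, -6.7, 1],
    [0, 0, 0, 0, 0, -6.7, 1],
    [0, 0, 0, 0, 0, -6.7, 1],
    [0, 0, 0, 0, 0, -6.7, 1],
    [0, 0, 0, 0, 0, -6.7, 1],
    [0, 0, 0, 0, 0, -6.7, 1],
    [0, 0, 0, 0, 0, 0, 1],
    [0, 0, 0, 0, 0, 0, 1],
  ],
)

```text
time_s: 12.05
ee_pos: [0.4857, -0.063, 0.0834]
eef_rot: [3.141, -0.001, -2.445]
force: [0.3, 0.1, -1.9]
grip_width: 0.0155
grip_force: 60.0
```

```bash
python3 - <<'E'
from h import *
o=ctrl.get_obs();print(o['time_s'],o['ee_pos'],o['eef_rot'],np.degrees(o['qpos']).round(1),o['force'],o['grip_width'])
im=[ctrl.camera(n) for n in('scene','side')]
cv2.imwrite('pics/w5.png',np.hstack([cv2.resize(im[0][150:300,270:420],(400,400)),cv2.resize(im[1][180:330,250:400],(400,400))]))
E
```

```text
12.05 [ 0.48572688 -0.06297649  0.08341268] [ 3.14067223e+00 -8.37428301e-04 -2.44463631e+00] [ -11.7   15.4  102.6   -0.    62.1 -141.6] [ 0.27043164  0.07948102 -1.93282313] 0.015491649658863543
```

View pics/w5.png

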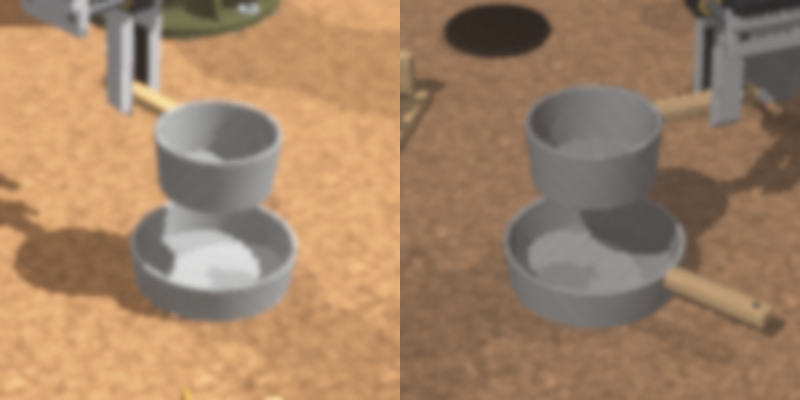

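The crop shows the medium pan held level over the large one, with its handle free. I'll measure its offset.

```bash
python3 - <<'E'
from h import *
# separate by masking out rows below the held pan
for n,s,cut in(("scene",(352,200),226),("side",(323,232),252)):
    im=ctrl.camera(n);im[cut:]=(0,0,255);print(n,rim(ctrl.camera_model(n),im,s,.135,.048))
    im=ctrl.camera(n);print(ray(ctrl.camera_model(n),[s],.135))
E
```

```text
scene (array([ 0.56041357, -0.00385872]), np.float64(0.0011120724073890947), array([ 328,  187,   48,   39, 1599], dtype=int32))
[[ 0.5641334  -0.00247704  0.135     ]]
side (array([0.55531148, 0.00064095]), np.float64(0.0007949245913669102), array([ 297,  212,   52,   40, 1832], dtype=int32))
[[0.54691953 0.02294854 0.135     ]]
```

The pan is centred within 2 mm, so I'll lower it.

Emit:
play_rows(
  commands=[
    [0, 0, 0.02, 0, 0, 0, 1],
    [0, 0, 0.02, 0, 0, 0, 1],
    [0, 0, 0.018, 0, 0, 0, 1],
    [0, 0, 0.012, 0, 0, 0, 1],
    [0, 0, 0.006, 0, 0, 0, 1],
    [0, 0, 0.003, 0, 0, 0, 1],
    [0, 0, 0, 0, 0, 0, 1],
    [0, 0, 0, 0, 0, 0, 1],
  ],
)

```text
time_s: 13.02
ee_pos: [0.4866, -0.0631, 0.0058]
eef_rot: [-3.141, 0.001, -2.441]
force: [0.4, 0.4, -1.9]
grip_width: 0.0152
grip_force: 60.0
```

Emit:
play_rows(
  commands=[
    [0, 0, 0.003, 0, 0, 0, 1],
    [0, 0, 0.002, 0, 0, 0, 1],
    [0, 0, 0, 0, 0, 0, 1],
    [0, 0, 0, 0, 0, 0, 1],
  ],
)

```text
time_s: 13.35
ee_pos: [0.4862, -0.063, 0.0002]
eef_rot: [-3.142, 0.0, -2.441]
force: [-0.2, -0.3, -1.7]
grip_width: 0.0153
grip_force: 60.0
```

Emit:
play_rows(
  commands=[
    [0, 0, 0.0015, 0, 0, 0, 1],
    [0, 0, 0, 0, 0, 0, 1],
    [0, 0, 0, 0, 0, 0, 1],
  ],
)

```text
time_s: 13.6
ee_pos: [0.4863, -0.063, -0.0012]
eef_rot: [-3.141, 0.0, -2.441]
force: [0.2, 0.6, -0.2]
grip_width: 0.0154
grip_force: 60.0
```

Emit:
play_rows(
  commands=[
    [0, 0, 0.0005, 0, 0, 0, 0.4],
    [0, 0, 0, 0, 0, 0, 0.4],
    [0, 0, 0, 0, 0, 0, 0.4],
    [0, 0, 0, 0, 0, 0, 0.4],
    [0, 0, 0, 0, 0, 0, 0.4],
    [0, 0, -0.015, 0, 0, 0, 0.4],
    [0, 0, -0.03, 0, 0, 0, 0.4],
    [0, 0, -0.04, 0, 0, 0, 0.4],
    [0, 0, -0.04, 0, 0, 0, 0.4],
    [0, 0, 0, 0, 0, 0, 0.4],
  ],
)

```text
time_s: 14.43
ee_pos: [0.4892, -0.0636, 0.1303]
eef_rot: [-3.133, 0.007, -2.441]
force: [0.7, -0.5, 0.5]
grip_width: 0.0283
grip_force: 0.0
```

Emit:
play_rows(
  commands=[
    [0, 0, 0, 0, 0, 7.1, 0.4],
    [0, 0, 0, 0, 0, 7.1, 0.4],
    [0, 0, 0, 0, 0, 7.1, 0.4],
    [0, 0, 0, 0, 0, 7.1, 0.4],
    [0, 0, 0, 0, 0, 7.1, 0.4],
    [0, 0, 0, 0, 0, 7.1, 0.4],
    [0, 0, 0, 0, 0, 7.1, 0.4],
    [0, 0, 0, 0, 0, 7.1, 0.4],
    [0, 0, 0, 0, 0, 7.1, 0.4],
    [0, 0, 0, 0, 0, 7.1, 0.4],
    [0, 0, 0, 0, 0, 7.1, 0.4],
    [0, 0, 0, 0, 0, 7.1, 0.4],
    [0, 0, 0, 0, 0, 7.1, 0.4],
    [0, 0, 0, 0, 0, 7.1, 0.4],
    [0, 0, 0, 0, 0, 7.1, 0.4],
    [0, 0, 0, 0, 0, 7.1, 0.4],
    [0, 0, 0, 0, 0, 7.1, 0.4],
    [0, 0, 0, 0, 0, 7.1, 0.4],
    [0, 0, 0, 0, 0, 7.1, 0.4],
    [0, 0, 0, 0, 0, 7.1, 0.4],
  ],
)

```text
time_s: 16.1
ee_pos: [0.4862, -0.063, 0.1229]
eef_rot: [3.142, 0.0, 1.358]
force: [0.7, -0.0, -0.1]
grip_width: 0.0281
grip_force: 0.0
```

Emit:
play_rows(
  commands=[
    [0, 0, 0, 0, 0, 7.1, 0.4],
    [0, 0, 0, 0, 0, 7.1, 0.4],
    [0, 0, 0, 0, 0, 7.1, 0.4],
    [0, 0, 0, 0, 0, 7.1, 0.4],
    [0, 0, 0, 0, 0, 7.1, 0.4],
    [0, 0, 0, 0, 0, 7.1, 0.4],
    [0, 0, 0, 0, 0, 7.1, 0.4],
    [0, 0, 0, 0, 0, 7.1, 0.4],
    [0, 0, 0, 0, 0, 7.1, 0.4],
    [0, 0, 0, 0, 0, 7.1, 0.4],
    [0, 0, 0, 0, 0, 7.1, 0.4],
    [0, 0, 0, 0, 0, 7.1, 0.4],
    [0, 0, 0, 0, 0, 7.1, 0.4],
    [0, 0, 0, 0, 0, 0, 0.4],
  ],
)

```text
time_s: 17.27
ee_pos: [0.4862, -0.063, 0.123]
eef_rot: [-3.142, 0.0, -0.253]
force: [0.1, 0.4, -1.1]
grip_width: 0.0283
grip_force: 0.0
```

Emit:
play_rows(
  commands=[
    [-0.0016, 0.0296, 0, 0, 0, 0, 0.4],
    [-0.0016, 0.0296, 0, 0, 0, 0, 0.4],
    [-0.0016, 0.0296, 0, 0, 0, 0, 0.4],
    [-0.0016, 0.0296, 0, 0, 0, 0, 0.4],
    [-0.0016, 0.0296, 0, 0, 0, 0, 0.4],
    [-0.0016, 0.0296, 0, 0, 0, 0, 0.4],
    [-0.0016, 0.0296, 0, 0, 0, 0, 0.4],
    [-0.0016, 0.0296, 0, 0, 0, 0, 0.4],
    [0, 0, 0, 0, 0, 0, 0.4],
    [0, 0, 0, 0, 0, 0, 0.4],
  ],
)

```text
time_s: 18.1
ee_pos: [0.4154, -0.2904, 0.1229]
eef_rot: [-3.141, 0.0, -0.245]
force: [-0.3, 0.9, 0.4]
grip_width: 0.0281
grip_force: 0.0
```

```bash
python3 - <<'E'
from h import *
o=ctrl.get_obs();e=o['ee_pos'];print(e,o['eef_rot'])
m=ctrl.camera_model('wrist');im=ctrl.camera('wrist');K=np.array([[m['fx'],0,m['cx']],[0,m['fy'],m['cy']],[0,0,1]])
c=np.array([.494,-.309]);u=np.array([np.cos(np.radians(166)),np.sin(np.radians(166))])
P=cv2.projectPoints(np.array([[*(c+r*u),.058] for r in(0,.031,.08,.112)]+[[e[0],e[1],.058]]),m['rvec'],m['tvec'],K,m['distortion'])[0][:,0]
print(P)
for p in P: cv2.circle(im,tuple(int(v) for v in p),2,(255,0,0),-1)
# nested state from fixed cameras
for n,s in(("scene",(350,238)),("side",(323,268))):
    i=ctrl.camera(n); cv2.imwrite(f'pics/n_{n}.png',i)
a=cv2.imread('pics/n_scene.png')[180:290,280:427];b=cv2.imread('pics/n_side.png')[200:310,260:407]
cv2.imwrite('pics/w6.png',np.hstack([cv2.resize(im,(400,300)),np.vstack([cv2.resize(a,(400,300)),cv2.resize(b,(400,300))])[:,:]]) if 0 else np.vstack([np.hstack([cv2.resize(a,(400,300)),cv2.resize(b,(400,300))]),np.hstack([cv2.resize(im,(400,300)),np.zeros((300,400,3),np.uint8)])]))
E
```

```text
[ 0.41535171 -0.29039432  0.12285082] [-3.14142671e+00  2.48239070e-04 -2.45489154e-01]
[[313.46515388 120.11846482]
 [313.59177919 167.2305615 ]
 [313.78822761 236.6429457 ]
 [313.91246889 278.56885848]
 [315.16264754 237.74025045]]
```

View pics/w6.png

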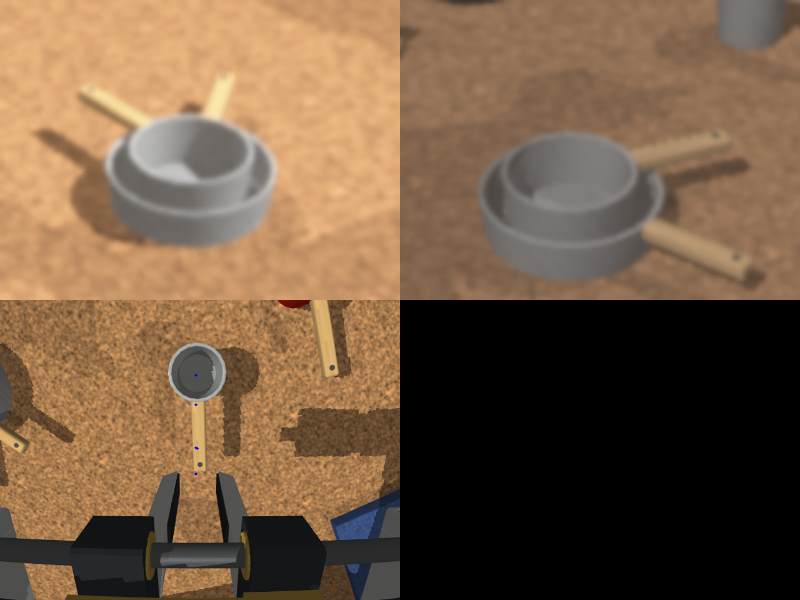

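The fixed views show the medium pan sitting flat and concentric in the large one, with its handle fanned about 60°. The wrist view shows the small grey pan at (315,115) and its tip at (320,275): about 3 mm further along tool x and 1.8° off. I'll correct that, descend and grip.

Emit:
play_rows(
  commands=[
    [0.0025, 0.0005, 0, 0, 0, -1.8, 0.4],
    [0, 0, 0.03, 0, 0, 0, 0.4],
    [0, 0, 0.03, 0, 0, 0, 0.4],
    [0, 0, 0.03, 0, 0, 0, 0.4],
    [0, 0, 0.016, 0, 0, 0, 0.4],
    [0, 0, 0.0104, 0, 0, 0, 0.4],
    [0, 0, 0, 0, 0, 0, 0.4],
    [0, 0, 0, 0, 0, 0, 0.4],
    [0, 0, 0, 0, 0, 0, 1],
    [0, 0, 0, 0, 0, 0, 1],
    [0, 0, 0, 0, 0, 0, 1],
    [0, 0, 0, 0, 0, 0, 1],
    [0, 0, 0, 0, 0, 0, 1],
    [0, 0, 0, 0, 0, 0, 1],
  ],
  force=60,
)

```text
time_s: 19.42
ee_pos: [0.4183, -0.2908, 0.0073]
eef_rot: [3.141, -0.001, -0.216]
force: [-2.3, 2.1, 7.2]
grip_width: 0.0152
grip_force: 59.9
```

```bash
python3 - <<'E'
from h import *
o=ctrl.get_obs();print(o['ee_pos'],np.degrees(o['eef_rot']),np.degrees(o['qpos']).round(1))
# medium rim in the nested pictures: handle tips and rim by clicked points (tile px -> image px)
f=147/400
for n,(x0,y0,ox),rimpts,mt,lt in(("scene",(280,180,0),[(129,155),(254,155),(190,115),(190,184)],(84,91),(224,80)),("side",(260,200,400),[(502,180),(637,180),(570,132),(570,213)],(727,138),(745,265))):
    m=ctrl.camera_model(n);g=lambda p,z:ray(m,[(x0+(p[0]-ox)*f,y0+p[1]*f)],z)[0,:2]
    c=np.array([g(p,.050) for p in rimpts]);cc=np.array([c[:,0],c[:,1]]);ctr=np.array([(c.min(0)+c.max(0))/2])[0]
    ctr=least_squares(lambda q:np.hypot(*(c-q).T)-.048,ctr).x
    d=g(mt,.05)-ctr;l=g(lt,.034)-np.array([.5563,-.0019])
    print(n,ctr,np.hypot(*d),np.degrees(np.arctan2(d[1],d[0]))%360,np.degrees(np.arctan2(l[1],l[0]))%360)
E
```

```text
[ 0.41825921 -0.29078981  0.00731433] [ 1.79979347e+02 -2.91136226e-02 -1.23520197e+01] [-38.9  24.2 102.6  -0.   53.2  63.4]
scene [ 0.55906517 -0.00238521] 0.11765997522775545 222.7833970129646 162.5698239366452
side [5.55326959e-01 5.33115091e-04] 0.12156545426074464 218.1823653055001 161.27538257178043
```

Emit:
play_rows(
  commands=[
    [0, 0, -0.005, 0, 0, 0, 1],
    [0, 0, -0.015, 0, 0, 0, 1],
    [0, 0, -0.03, 0, 0, 0, 1],
    [0, 0, -0.03, 0, 0, 0, 1],
    [0, 0, -0.02, 0, 0, 0, 1],
    [0, 0, 0, 0, 0, 0, 1],
  ],
)

```text
time_s: 19.92
ee_pos: [0.4196, -0.2918, 0.1111]
eef_rot: [3.139, -0.006, -0.216]
force: [0.1, 0.1, -0.9]
grip_width: 0.0154
grip_force: 59.9
```

Emit:
play_rows(
  commands=[
    [0.0105, -0.0239, 0, 0, 0, 0, 1],
    [0.0105, -0.0239, 0, 0, 0, 0, 1],
    [0.0105, -0.0239, 0, 0, 0, 0, 1],
    [0.0105, -0.0239, 0, 0, 0, 0, 1],
    [0.0105, -0.0239, 0, 0, 0, 0, 1],
    [0.0105, -0.0239, 0, 0, 0, 0, 1],
    [0.0105, -0.0239, 0, 0, 0, 0, 1],
    [0.0105, -0.0239, 0, 0, 0, 0, 1],
    [0.0105, -0.0239, 0, 0, 0, 0, 1],
    [0.0105, -0.0239, 0, 0, 0, 0, 1],
  ],
)

```text
time_s: 20.75
ee_pos: [0.572, -0.0783, 0.1057]
eef_rot: [3.142, 0.002, -0.216]
force: [-0.6, -0.6, -0.9]
grip_width: 0.0152
grip_force: 59.9
```

Emit:
play_rows(
  commands=[
    [0, 0, 0, 0, 0, -7.1, 1],
    [0, 0, 0, 0, 0, -7.1, 1],
    [0, 0, 0, 0, 0, -7.1, 1],
    [0, 0, 0, 0, 0, -7.1, 1],
    [0, 0, 0, 0, 0, -7.1, 1],
    [0, 0, 0, 0, 0, -7.1, 1],
    [0, 0, 0, 0, 0, -7.1, 1],
    [0, 0, 0, 0, 0, -7.1, 1],
    [0, 0, 0, 0, 0, -7.1, 1],
    [0, 0, 0, 0, 0, -7.1, 1],
    [0, 0, 0, 0, 0, -7.1, 1],
    [0, 0, 0, 0, 0, -7.1, 1],
    [0, 0, 0, 0, 0, -7.1, 1],
    [0, 0, 0, 0, 0, -7.1, 1],
    [0, 0, 0, 0, 0, -7.1, 1],
    [0, 0, 0, 0, 0, -7.1, 1],
    [0, 0, 0, 0, 0, 0, 1],
    [0, 0, 0, 0, 0, 0, 1],
  ],
)

```text
time_s: 22.25
ee_pos: [0.5715, -0.0796, 0.106]
eef_rot: [-3.141, -0.0, 1.763]
force: [0.4, 0.5, -1.9]
grip_width: 0.0156
grip_force: 59.9
```

```bash
python3 - <<'E'
from h import *
o=ctrl.get_obs();print(o['time_s'],o['ee_pos'],np.degrees(o['eef_rot']),o['force'],o['grip_width'])
h=.058+o['ee_pos'][2]-.0073
for n in("scene","side"):
    im=ctrl.camera(n);m=ctrl.camera_model(n);K=np.array([[m['fx'],0,m['cx']],[0,m['fy'],m['cy']],[0,0,1]])
    p=cv2.projectPoints(np.array([[.557,-.001,h],[.557,-.001,h-.03]]),m['rvec'],m['tvec'],K,m['distortion'])[0][:,0];print(n,p)
    b=cv2.projectPoints(np.array([[.557,-.001,h-.045]]),m['rvec'],m['tvec'],K,m['distortion'])[0][0,0]
    i2=im.copy();i2[int(b[1]):]=(0,0,255)
    print(rim(m,i2,tuple(int(v) for v in p[1]),h,.031))
    cv2.imwrite(f'pics/p_{n}.png',im)
a=cv2.imread('pics/p_scene.png')[150:290,280:420];b=cv2.imread('pics/p_side.png')[170:310,250:390]
cv2.imwrite('pics/w7.png',np.hstack([cv2.resize(a,(400,400)),cv2.resize(b,(400,400))]))
E
```

```text
22.25 [ 0.57152746 -0.07955775  0.10596727] [-1.79942493e+02 -2.33492515e-02  1.01018231e+02] [ 0.36251005  0.45062999 -1.91141133] 0.015627184108577986
scene [[352.88952557 188.53728848]
 [352.25164773 201.86294972]]
(array([ 0.55988179, -0.00346873]), np.float64(0.0008888483711429868), array([337, 182,  31,  26, 717], dtype=int32))
side [[321.82952422 214.2938593 ]
 [321.78637583 228.30296331]]
(array([0.55417821, 0.00166091]), np.float64(0.0007369344109637004), array([306, 207,  34,  28, 855], dtype=int32))
```

View pics/w7.png

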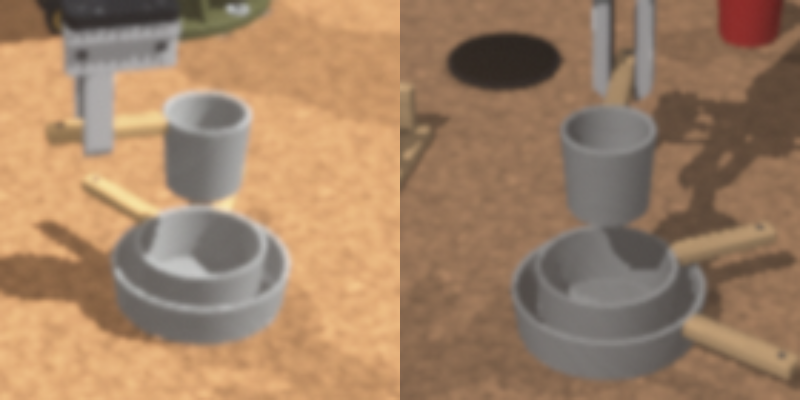

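The small pan is held level and is centred within 1 mm of the nest. I'll lower it.

Emit:
play_rows(
  commands=[
    [0, 0, 0.02, 0, 0, 0, 1],
    [0, 0, 0.02, 0, 0, 0, 1],
    [0, 0, 0.02, 0, 0, 0, 1],
    [0, 0, 0.014, 0, 0, 0, 1],
    [0, 0, 0.008, 0, 0, 0, 1],
    [0, 0, 0.004, 0, 0, 0, 1],
    [0, 0, 0.0025, 0, 0, 0, 1],
    [0, 0, 0, 0, 0, 0, 1],
    [0, 0, 0, 0, 0, 0, 1],
    [0, 0, 0, 0, 0, 0, 1],
  ],
)

```text
time_s: 23.18
ee_pos: [0.5723, -0.0797, 0.0191]
eef_rot: [3.14, 0.0, 1.767]
force: [0.0, 1.0, -0.6]
grip_width: 0.0154
grip_force: 59.9
```

Emit:
play_rows(
  commands=[
    [0, 0, 0.002, 0, 0, 0, 1],
    [0, 0, 0, 0, 0, 0, 1],
    [0, 0, 0, 0, 0, 0, 1],
    [0, 0, 0, 0, 0, 0, 1],
  ],
)

```text
time_s: 23.52
ee_pos: [0.5719, -0.0796, 0.0164]
eef_rot: [3.141, 0.0, 1.767]
force: [-0.2, 0.3, -0.2]
grip_width: 0.0153
grip_force: 59.9
```

Emit:
play_rows(
  commands=[
    [0, 0, 0.001, 0, 0, 0, 1],
    [0, 0, 0, 0, 0, 0, 1],
    [0, 0, 0, 0, 0, 0, 1],
    [0, 0, 0, 0, 0, 0, 1],
  ],
)

```text
time_s: 23.85
ee_pos: [0.5722, -0.0798, 0.0157]
eef_rot: [3.141, 0.001, 1.767]
force: [-1.1, -2.7, 5.3]
grip_width: 0.0153
grip_force: 59.9
```

Contact. I'll release and retreat upward.

Emit:
play_rows(
  commands=[
    [0, 0, 0, 0, 0, 0, 0.4],
    [0, 0, 0, 0, 0, 0, 0.4],
    [0, 0, 0, 0, 0, 0, 0.4],
    [0, 0, 0, 0, 0, 0, 0.4],
    [0, 0, 0, 0, 0, 0, 0.4],
    [0, 0, -0.015, 0, 0, 0, 0.4],
    [0, 0, -0.03, 0, 0, 0, 0.4],
    [0, 0, -0.04, 0, 0, 0, 0.4],
    [0, 0, -0.04, 0, 0, 0, 0.4],
    [-0.03, 0, -0.02, 0, 0, 0, 0.4],
    [-0.04, 0, 0, 0, 0, 0, 0.4],
    [-0.04, 0, 0, 0, 0, 0, 0.4],
    [-0.04, 0, 0, 0, 0, 0, 0.4],
    [-0.04, 0, 0, 0, 0, 0, 0.4],
    [0, 0, 0, 0, 0, 0, 0.4],
    [0, 0, 0, 0, 0, 0, 0.4],
  ],
)

```text
time_s: 25.18
ee_pos: [0.6085, -0.2675, 0.1592]
eef_rot: [-3.141, -0.001, 1.765]
force: [0.2, -0.5, -0.4]
grip_width: 0.0281
grip_force: 0.0
```

```bash
python3 - <<'E'
from h import *
# beech handles by colour change vs. table: yellow-ish light pixels in annulus around nest, projected on each handle's top plane
for n in("scene","side"):
    im=ctrl.camera(n);m=ctrl.camera_model(n);cv2.imwrite(f'pics/f_{n}.png',im)
    ref=cv2.imread(f'pics/{n}0.png')
    K=np.array([[m['fx'],0,m['cx']],[0,m['fy'],m['cy']],[0,0,1]])
    for nm,z,R,rt in(('small',.066,.031,.112),('medium',.05,.048,.125),('large',.034,.066,.145)):
        c=np.array([.557,-.001])
        a=np.radians(np.arange(0,360,2))
        # mean colour along each spoke beyond all rims: r from .08 to tip
        sc=[]
        for t in a:
            X=np.array([[c[0]+r*np.cos(t),c[1]+r*np.sin(t),z] for r in np.linspace(.08,rt-.006,10)])
            p=cv2.projectPoints(X,m['rvec'],m['tvec'],K,m['distortion'])[0][:,0].round().astype(int)
            bgr=im[p[:,1],p[:,0]].astype(float);sc.append(((bgr[:,1]/bgr[:,2])).min())
        o=np.argsort(sc)[::-1][:9];print(n,nm,sorted((np.degrees(a[o])).round().astype(int)),np.round(sc[o[0]],2),np.round(np.median(sc),2))
    # small rim
    g=im.copy();p=cv2.projectPoints(np.array([[.557,-.001,.062]]),m['rvec'],m['tvec'],K,m['distortion'])[0][0,0];print('rim px expected',p)
    d=cv2.cvtColor(im,cv2.COLOR_BGR2GRAY)
    e=cv2.Canny(d,25,60)
    P=[]
    for t in a:   # outer rim edge of small: check edge support near the expected ellipse, nested centre fit
        for r in np.arange(.026,.036,.0005):
            q=cv2.projectPoints(np.array([[.557+r*np.cos(t),-.001+r*np.sin(t),.066]]),m['rvec'],m['tvec'],K,m['distortion'])[0][0,0].round().astype(int)
            if e[q[1],q[0]]: P.append(ray(m,[q],.066)[0,:2])
    P=np.array(P)
    if len(P)>10:
        f=least_squares(lambda v:np.hypot(*(P-v).T)-.031,[.557,-.001],loss='soft_l1',f_scale=.001);print('small rim',f.x,np.median(abs(f.fun)),len(P))
o=ctrl.get_obs();print(o['time_s'],o['ee_pos'],o['force'])
E
```

```text
scene small [np.int64(4), np.int64(6), np.int64(8), np.int64(10), np.int64(12), np.int64(14), np.int64(16), np.int64(18), np.int64(20)] 0.98 0.76
scene medium [np.int64(0), np.int64(344), np.int64(346), np.int64(348), np.int64(350), np.int64(352), np.int64(354), np.int64(356), np.int64(358)] 0.94 0.76
scene large [np.int64(160), np.int64(162), np.int64(164), np.int64(166), np.int64(210), np.int64(212), np.int64(214), np.int64(216), np.int64(218)] 0.9 0.75
rim px expected [350.94985348 229.08228985]
small rim [ 5.58561927e-01 -4.42640689e-04] 0.0023048445339153498 1179
side small [np.int64(86), np.int64(92), np.int64(94), np.int64(100), np.int64(102), np.int64(104), np.int64(106), np.int64(108), np.int64(110)] 0.97 0.77
side medium [np.int64(100), np.int64(102), np.int64(104), np.int64(106), np.int64(108), np.int64(110), np.int64(112), np.int64(114), np.int64(116)] 0.94 0.77
side large [np.int64(156), np.int64(158), np.int64(160), np.int64(162), np.int64(164), np.int64(166), np.int64(280), np.int64(282), np.int64(284)] 0.82 0.77
rim px expected [321.69741142 257.1175025 ]
small rim [ 0.5567146  -0.00059588] 0.0018819271944906565 1304
25.2833 [ 0.60881698 -0.26517578  0.15998092] [-0.01403153  0.5474099   1.09931599]
```

```bash
python3 - <<'E'
from h import *
for n in("scene","side"):
    im=cv2.imread(f'pics/f_{n}.png').astype(float);m=ctrl.camera_model(n)
    B,G,R=im[...,0],im[...,1],im[...,2]
    mk=((G/R>.78)&(G/R<.95)&(B/R<.78)).astype(np.uint8)
    mk=cv2.morphologyEx(mk,cv2.MORPH_OPEN,np.ones((3,3)))
    k,l,s,c=cv2.connectedComponentsWithStats(mk)
    for i in range(1,k):
        if s[i,4]<25: continue
        ys,xs=np.where(l==i)
        for nm,z in(('S',.066),('M',.05),('L',.034)):
            P=ray(m,np.c_[xs,ys],z)[:,:2]-[.557,-.001];r=np.hypot(*P.T)
            if r.min()>.02 and r.max()<.16:
                d=P.mean(0);print(n,nm,c[i].round(),s[i,4],r.min().round(3),r.max().round(3),np.degrees(np.arctan2(d[1],d[0])).round(1)%360)
E
```

```text
scene S [361. 214.] 154 0.029 0.096 153.6
scene M [361. 214.] 154 0.05 0.122 159.4
scene L [361. 214.] 154 0.074 0.149 162.5
scene S [319. 227.] 579 0.033 0.115 267.0
scene M [319. 227.] 579 0.029 0.13 246.6
scene L [319. 227.] 579 0.036 0.152 230.6
side S [327. 236.] 217 0.032 0.115 279.1
side M [327. 236.] 217 0.056 0.141 281.2
side S [340. 249.] 35 0.033 0.05 231.5
side M [340. 249.] 35 0.051 0.068 250.8
side L [340. 249.] 35 0.071 0.088 260.8
side S [363. 254.] 357 0.042 0.117 201.1
side M [363. 254.] 357 0.048 0.126 216.8
side L [363. 254.] 357 0.057 0.14 229.5
side S [360. 266.] 26 0.072 0.083 172.0
side M [360. 266.] 26 0.068 0.078 188.6
side L [360. 266.] 26 0.068 0.081 206.1
```

The handles read 162°, about 219° and about 280°, so each step is about 60°. Radii and contact heights (4.3 mm and 8.4 mm) match a seated nest. Handing in.

```bash
python3 -c "
from station import ctrl
print(ctrl.hand_in())"
```

```text
the job is handed in; nothing more can be done
None
```

The pans are nested on the large pan, handles at roughly 162°, 219° and 280°, and the job is handed in at about 25 s; no verdict came back, and my checks were camera estimates and contact heights.

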